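# Clamp a chocolate mould in its fixture

### The job

Push the empty white chocolate mould along the fixture plate until it sits fully home against the back stop; only then flip both clamp levers inwards past centre so that they snap shut and hold the mould down. Do it all by pushing with the fingers: do not lift or tip the mould, and leave the other things where they are.

Things in the scene. Friction and masses are not known exactly. Their poses are not given: they have to be found in the camera images.
- fixture: Mould-clamping fixture, fixed to the table: dark steel plate 270 (x) x 340 (y) mm on rubber feet, its top 30 mm above the table, with a back stop, two guide rails and two clamps. Origin: centre of its underside, at table height; x points away from the robot to the stop, y to the left, z up (turned up to 0.25 rad either way).
- mould: Empty white chocolate mould lying on the plate between the rails: 110 (x) x 180 (y) x 24 mm, 0.25 to 0.5 kg, open cavities, a solid rim 25 mm wide at each y end. Origin: centre of its underside; axes as the fixture's. It starts 40 to 75 mm short of the stop. Fully home, its origin lies at fixture x = 0.030 m and its near edge at -0.025 m.
- stop_face (a point): Middle of the back stop's front face, 12 mm above the plate, at fixture x = 0.085 m. The stop is a fixed steel bar 200 mm wide (y), 12 mm thick, 40 mm high above the plate. The mould's far edge touches it when home.
- channel (a point): Centre of the plate's top, between the two steel guide rails. These are 12 mm high and 10 mm wide, run along the fixture's x from -0.095 to 0.085 m, inner faces at y = -0.093 and 0.093 m; the mould slides between them with 3 mm play on each side.
- clamp_left (a joint): Angle (rad) of the left clamp lever (fixture's +y side). 0: open, handle leaning 0.62 outwards, away from the mould, pressing arm raised. 0.62: handle upright, dead centre. About 1.24: shut, handle leaning 0.62 inwards, pad pressing on the mould's end rim (end stop 1.27). A spring drives it away from 0.62 either way, so past centre it snaps; the handle's end takes 2 to 4 N.
- pivot_left (a point): Pivot of the left clamp lever, axis along the fixture's x, at fixture (0.045, +0.135, 0.075) m. Its bracket is 60 mm long in x, 40 mm wide, up to 86 mm above the table. From the pivot the handle is a straight bar 95 mm long, its outer 55 mm a black rubber grip 18 mm thick. The pressing arm, 60 mm, points level to the mould when shut; rubber pad 18 mm across.
- clamp_left_tip (a point): Centre of the rounded end of the left clamp's handle, 95 mm from the pivot (rubber reaches 9 mm further). Open it lies at about fixture (0.045, +0.190, 0.152) m, upright at (0.045, +0.135, 0.170), shut at about (0.045, +0.080, 0.152).
- clamp_right (a joint): Angle (rad) of the right clamp lever (fixture's -y side). 0: open, handle leaning 0.62 outwards, away from the mould, pressing arm raised. 0.62: handle upright, dead centre. About 1.24: shut, handle leaning 0.62 inwards, pad pressing on the mould's end rim (end stop 1.27). A spring drives it away from 0.62 either way, so past centre it snaps; the handle's end takes 2 to 4 N.
- pivot_right (a point): Pivot of the right clamp lever, axis along the fixture's x, at fixture (0.045, -0.135, 0.075) m. Its bracket is 60 mm long in x, 40 mm wide, up to 86 mm above the table. From the pivot the handle is a straight bar 95 mm long, its outer 55 mm a black rubber grip 18 mm thick. The pressing arm, 60 mm, points level to the mould when shut; rubber pad 18 mm across.
- clamp_right_tip (a point): Centre of the rounded end of the right clamp's handle, 95 mm from the pivot (rubber reaches 9 mm further). Open it lies at about fixture (0.045, -0.190, 0.152) m, upright at (0.045, -0.135, 0.170), shut at about (0.045, -0.080, 0.152).
- spare_mould: Bystander: smaller empty white mould, 80 x 120 x 20 mm, lying on the table left of the fixture; not needed. Origin: centre of its underside.
- sample_cup: Bystander: small steel cup, 40 mm across, 40 mm high, standing on the fixture plate near its front left corner; not needed. Origin: centre of its underside.
- thumb_nut: Bystander: brass thumb nut, 24 mm across, 16 mm high, lying on the fixture plate behind the stop; not needed. Origin: centre of its underside.
- spatula: Bystander: wooden-handled spatula 260 mm long, lying on the table in front on the right; not needed. Origin: a point on its underside.
- brush: Bystander: brush 180 mm long, lying on the table in front on the left; not needed. Origin: a point on its underside.
- jar: Bystander: closed amber glass jar, 72 mm across, 90 mm high, on the table at the right; not needed. Origin: centre of its underside.
- pail: Bystander: open steel pail, 150 mm across, 130 mm high, on the table at the left; not needed. Origin: centre of its underside.
Mind the look-alikes: they are no part of the job. What is shaped like the mould but brown or pink is not meant.

How it is judged:
By the outcome, as a careful person would: the job done as asked, in the order asked, and still so for the second after the job is handed in, with the robot touching nothing.
It also fails if it takes over 61 s, if anything falls off the work surface, if the arm or the gripper's body presses on something with over 40 N, if the wrist force passes 120 N, or if a joint passes its speed limit or range.

### The arm

A 6-joint arm with a two-finger parallel gripper is mounted at the origin on the work surface. World frame = base frame: x ahead of the robot, y to its left, z up, the work surface at z = 0. Lengths are in m, angles in rad, forces in N, time in s.
With the tool pointing down it reaches from about 0.35 to 0.975 m from the base axis. Payload 4.9 kg.
Tool frame: the origin (TCP) lies at the very end of the fingers, on their centre line; the grasp point (between the pads) lies 19 mm behind it; x points along the fingers, z is the direction in which the jaws open and shut, and the axes are right-handed (so a half turn about x gives the same grasp; the last joint's range is limited). The gripper opens to 85 mm and grips with 20 to 120 N. Pads are 22 mm wide; open, the fingers measure 114 mm over their backs; the gripper's body (76 mm by 85 mm) begins 54 mm behind the grasp point. The pads swing forward as they close: fully open they stand 13 mm farther back than shut.
Start: joints at [-1.402, 0.053, 1.613, -0, 1.476, -0.119], TCP at [0.177, -0.599, 0.231] pointing down, gripper open.
Joint ranges: [-3.01, 3.01], [-1.01, 2.22], [0.06, 2.58], [-1.02, 4.17], [0.09, 2.62], [-3.14, 3.14]. Speed limits (rad/s): [2.57, 2.57, 3.14, 3.14, 3.14, 3.14].

### API

Orientations are given as a rotation vector (axis times angle).
In Python, from station import ctrl, imaging gives the robot as it stands. The module is installed in compiled form; this text tells all that it offers.
- The arm moves only by the shell command python3 -m jog 'ROWS' [FORCE]. ROWS is JSON, a list that holds one entry, the list of rows, each a list of 5 numbers: the shift along the tool's x, y, z in m, then the turn about the tool's x in rad, then the closure, from -1 (fully open) to 1 (shut). A call has 1 to 12 rows; each row is the pose to reach, as a shift and turn from the pose measured when the call began, along the tool's axes at that moment; what a row does not reach only later rows make up. A row lasts 1/10 s, in which the tool goes at most 50 mm and 8.59 degrees, less where a joint would pass 70% of its speed; a pose out of reach is approached as far as the arm can. A call with a gripper value outside its range is refused whole. The fingers move at their own pace and stop on an object; FORCE is the grip in N (left out, the last holds). Time passes only in rows, so rows that repeat a pose let the fingers close. It gives the time, the measured TCP pose, the force and the opening at its end, in the units of the state.
- ctrl.get_obs(): the state, without advancing time (a new reading comes with each control period).
- imaging.get_image(name): name is "scene" or "top"; returns a dict with "color" (480x640x3 uint8, red, green, blue), "intrinsics" (3x3 intrinsics, pixels), "R" (3x3) and "t" (3): a world point X has camera coordinates R X + t. Camera axes: x right, y down, z forward; pixel columns grow to the right and rows downward; lengths in m; the calibration is good to about 2 mm. A picture is of the moment at which its call begins. There is no depth.
- ctrl.finish_job(): hands the job in, once; it reports no verdict.
The state is a dict: "t": time; "q": joint angles; "dq": joint speeds; "effort": joint torques, N m; "tool_pos": TCP position; "tool_rot": TCP orientation; "contact_force": force on the tool from outside, world axes, zero at the start; "wrist_torque": the same for the moment, N m; "opening": finger opening in m.
Only numpy, scipy, OpenCV 4.12 (cv2) and the standard library are available. Lean on these libraries where they do the work, as an engineer would, in place of code of your own. Each camera call takes 0.05 s, during which the arm holds its last target.

## Working session

There is one attempt and no reset: what is moved stays moved. The work goes in short steps, Python scripts to look and compute and a shell command to move; the robot and the scene stay as the last step left them, time stands still between calls to the robot, and variables do not carry over. Pictures are saved under pics/ and viewed, and the job is handed in when it is done.

```bash
mkdir -p pics; python3 - <<'E'
from station import ctrl, imaging
import cv2,json,numpy as np
for n in("scene","top"):
    d=imaging.get_image(n); cv2.imwrite(f"pics/{n}0.png",d["color"][:,:,::-1])
    print(n,d["intrinsics"],d["R"],d["t"])
o=ctrl.get_obs(); print(o)
E
```

```text
scene [[515.42976821   0.         321.12811299]
 [  0.         515.42976821 235.70897494]
 [  0.           0.           1.        ]] [[-0.8112331   0.58464782  0.00936923]
 [ 0.34174651  0.4870733  -0.80372192]
 [-0.47445777 -0.64880392 -0.59493134]] [ 0.45123487 -0.08195373  1.57525545]
top [[466.82881376   0.         326.99694089]
 [  0.         466.82881376 235.34378712]
 [  0.           0.           1.        ]] [[-1.49197666e-01 -9.88807078e-01 -7.87062701e-04]
 [-9.63950833e-01  1.45624452e-01 -2.22693312e-01]
 [ 2.20315339e-01 -3.24666328e-02 -9.74888234e-01]] [0.05841825 0.57892733 1.00466681]
{'t': 0.1, 'q': array([-1.40203846e+00,  5.33236343e-02,  1.61417851e+00, -1.39116843e-05,
        1.47600940e+00, -1.18990775e-01]), 'dq': array([ 0.00027546, -0.00042514, -0.00292869, -0.00075021, -0.00017864,
       -0.00087432]), 'effort': array([ 1.49358781e-03, -3.94901133e+01, -3.71364605e+01, -5.55364318e-05,
        3.90617948e-03, -1.11400715e-05]), 'tool_pos': array([ 0.17727608, -0.59873063,  0.2301526 ]), 'tool_rot': array([ 0.99595512,  1.33312935, -0.99377284]), 'contact_force': array([-0.18404561, -0.46225927, -0.14019245]), 'wrist_torque': array([ 0.008404  ,  0.01109268, -0.01429153]), 'opening': 0.08547062982551638}
```

View pics/scene0.png

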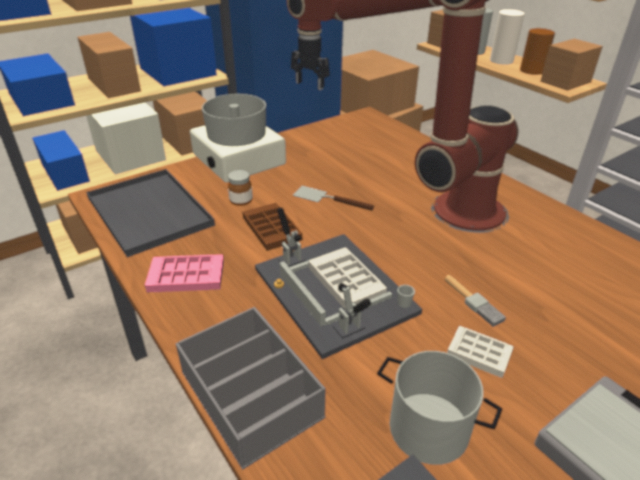

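View pics/top0.png

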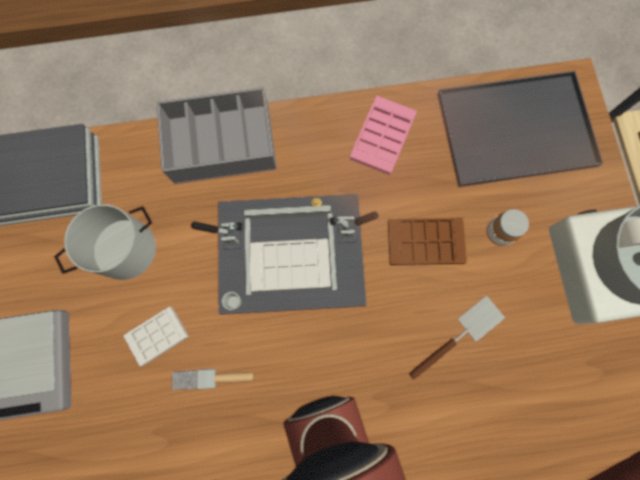

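Candidates for "the mould", top view: white on the plate between the rails (289,265); spare white on the table (156,336); brown (426,241); pink (384,134). I choose (289,265), because it is the white one between the rails. I'll check it in a crop and measure the plate corners.

```bash
cat > h.py <<'E'
from station import ctrl, imaging
import cv2,numpy as np
from scipy.spatial.transform import Rotation as Ro
def ray(d,uv,z):
    K,R,t=np.array(d["intrinsics"]),np.array(d["R"]),np.array(d["t"])
    c=-R.T@t; v=R.T@np.linalg.solve(K,[uv[0],uv[1],1.]); s=(z-c[2])/v[2]; return c+s*v
def proj(d,X):
    K,R,t=np.array(d["intrinsics"]),np.array(d["R"]),np.array(d["t"])
    p=K@(R@np.array(X)+t); return p[:2]/p[2]
def crop(d,x0,y0,x1,y1,s,name):
    cv2.imwrite(name,cv2.resize(d["color"][y0:y1,x0:x1,::-1],None,fx=s,fy=s,interpolation=cv2.INTER_CUBIC))
E
python3 - <<'E'
from h import *
d=imaging.get_image("top"); crop(d,185,180,385,325,4,"pics/ctop.png")
s=imaging.get_image("scene"); crop(s,245,225,425,355,4,"pics/cscene.png")
im=d["color"].astype(int)
hsv=cv2.cvtColor(d["color"],cv2.COLOR_RGB2HSV)
m=((hsv[:,:,1]<60)&(hsv[:,:,2]<110)).astype(np.uint8); m[:180]=0;m[325:]=0;m[:,:200]=0;m[:,380:]=0
m=cv2.morphologyEx(m,cv2.MORPH_OPEN,np.ones((5,5)))
c=np.vstack([k for k in cv2.findContours(m,0,2)[0] if cv2.contourArea(k)>300])
for nm,mm,z in(("plate",c,.03),):
    r=cv2.minAreaRect(mm);b=cv2.boxPoints(r);print(nm,r,[ray(d,p,z).round(4) for p in b])
w=((hsv[:,:,1]<40)&(hsv[:,:,2]>190)).astype(np.uint8); 
for k in cv2.findContours(w,0,2)[0]:
    if cv2.contourArea(k)>800:
        r=cv2.minAreaRect(k);print(r,[ray(d,p,.054).round(4) for p in cv2.boxPoints(r)])
E
```

```text
plate ((289.46685791015625, 253.87017822265625), (111.42473602294922, 144.957275390625), 86.98721313476562) [array([0.7111, 0.2267, 0.03  ]), array([ 0.678 , -0.1213,  0.03  ]), array([ 0.4128, -0.0907,  0.03  ]), array([0.4451, 0.2389, 0.03  ])]
((154.58251953125, 335.83697509765625), (33.88066101074219, 55.94540023803711), 57.80426788330078) [array([0.425, 0.453, 0.054]), array([0.4746, 0.3447, 0.054 ]), array([0.4059, 0.31  , 0.054 ]), array([0.3579, 0.4173, 0.054 ])]
((288.2215576171875, 264.4877014160156), (46.70576095581055, 79.93231201171875), 86.8201675415039) [array([0.5925, 0.1563, 0.054 ]), array([ 0.5753, -0.0274,  0.054 ]), array([ 0.4677, -0.0171,  0.054 ]), array([0.4846, 0.1625, 0.054 ])]
((606.161865234375, 265.9439697265625), (106.59024810791016, 57.99856948852539), 81.52884674072266) [array([ 0.5413, -0.5959,  0.054 ]), array([ 0.5414, -0.7344,  0.054 ]), array([ 0.2999, -0.698 ,  0.054 ]), array([ 0.3007, -0.5665,  0.054 ])]
```

View pics/ctop.png

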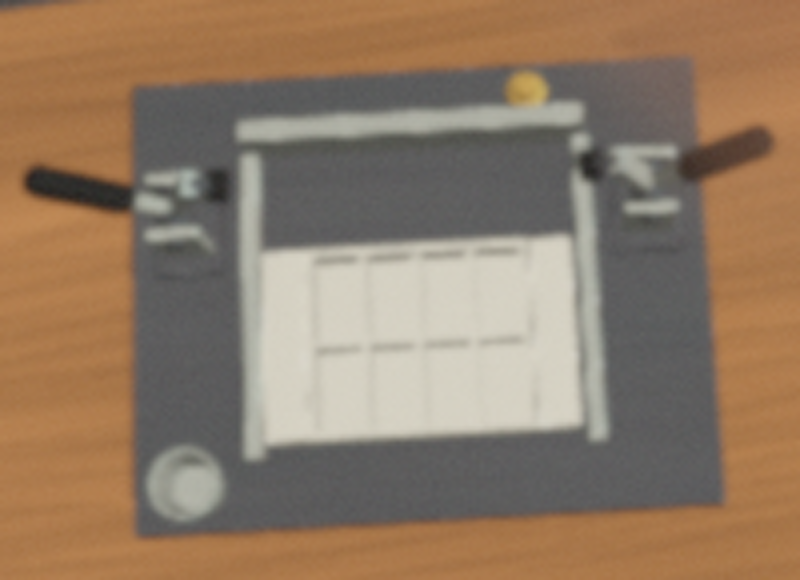

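View pics/cscene.png

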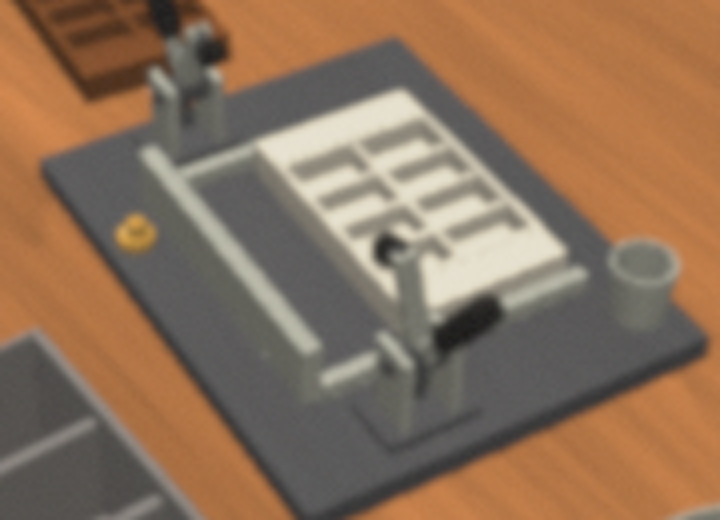

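```bash
cat >> h.py <<'E'
def rigid(A,B): # 2D A->B
    A,B=np.array(A),np.array(B);a,b=A.mean(0),B.mean(0)
    C=(A-a).T@(B-b);th=np.arctan2(C[0,1]-C[1,0],C[0,0]+C[1,1])
    M=np.array([[np.cos(th),-np.sin(th)],[np.sin(th),np.cos(th)]]);t=b-M@a
    return th,t,(B-(A@M.T+t))
E
python3 - <<'E'
from h import *
d=imaging.get_image("top"); s=imaging.get_image("scene")
print("cams",[-(np.array(k["R"]).T@np.array(k["t"])) for k in(d,s)])
f=lambda P,o:[(o[0]+u/4,o[1]+v/4) for u,v in P]
A=[(.135,.17),(.135,-.17),(-.135,-.17),(-.135,.17)]
W=[ray(d,p,.03)[:2] for p in f([(133,87),(692,58),(722,503),(137,535)],(185,180))]
print("plate top",rigid(A,W))
W2=[ray(s,p,.03)[:2] for p in f([(312,512),(43,163),(395,40),(707,340)],(245,225))]
print("plate scene",rigid(A,W2))
th,t,_=rigid(A,np.vstack([W,W2]).reshape(2,4,2).mean(0))
print("F",th,t)
M=np.array([[np.cos(th),-np.sin(th)],[np.sin(th),np.cos(th)]])
B=[(.055,.09),(.055,-.09),(-.055,-.09),(-.055,.09)]
Wm=[ray(d,p,.054)[:2] for p in f([(262,250),(570,234),(582,428),(264,445)],(185,180))]
r=rigid(B,Wm);print("mould top",r,M.T@(r[1]-t))
Ws=[ray(s,p,.054)[:2] for p in f([(412,318),(257,145),(404,90),(568,250)],(245,225))]
r=rigid(B,Ws);print("mould scene",r,M.T@(r[1]-t))
# check known points: stop top front corners, tips
for nm,P in(("tipL",(.045,.19,.152)),("tipR",(.045,-.19,.152)),("stopfl",(.085,.1,.07)),("stopfr",(.085,-.1,.07)),("railL near",(-.095,.093,.042)),("railR near",(-.095,-.093,.042))):
    X=np.r_[M@np.array(P[:2])+t,P[2]]; print(nm,X.round(4),(proj(d,X)-[185,180])*4,(proj(s,X)-[245,225])*4)
E
```

```text
cams [array([0.34542984, 0.00607655, 1.10840707]), array([1.14145625, 0.7981359 , 0.8670731 ])]
plate top (np.float64(-0.09536973877706494), array([0.56131238, 0.06154094]), array([[-0.00150072, -0.00103826],
       [-0.0014075 ,  0.00147435],
       [ 0.00165959,  0.00247165],
       [ 0.00124863, -0.00290774]]))
plate scene (np.float64(-0.09346130017598417), array([0.56718321, 0.07080855]), array([[-0.00609841, -0.0060146 ],
       [-0.00207363,  0.0049202 ],
       [ 0.00439012,  0.0040318 ],
       [ 0.00378193, -0.0029374 ]]))
F -0.0944236175909819 [0.56424779 0.06617474]
mould top (np.float64(-0.09656134977085949), array([0.52876058, 0.06495355]), array([[ 1.15932855e-03, -1.08686926e-03],
       [ 1.30909884e-03,  8.58245635e-04],
       [-1.20104951e-03,  3.23330255e-04],
       [-1.26737788e-03, -9.47066343e-05]])) [-0.03521399 -0.00456161]
mould scene (np.float64(-0.08570793360196609), array([0.53286672, 0.0731761 ]), array([[ 1.75570161e-04, -1.13097534e-03],
       [-4.16317166e-04,  2.20882699e-03],
       [ 7.85857472e-05,  1.37963657e-03],
       [ 1.62161258e-04, -2.45748823e-03]])) [-0.0319014   0.00401145]
tipL [0.627  0.2511 0.152 ] [ 31.3045874  178.37202157] [487.33648273 309.37098011]
tipR [ 0.5911 -0.1272  0.152 ] [748.71795674 139.8260293 ] [142.27295892 -59.8061407 ]
stopfl [0.6583 0.1577 0.07  ] [228.29281656 137.64913169] [323.05927359 344.23164836]
stopfr [ 0.6394 -0.0414  0.07  ] [574.72309837 119.10028015] [155.18961936 141.48803635]
railL near [0.4784 0.1677 0.042 ] [254.03636244 454.51831999] [578.78197059 262.65735091]
railR near [ 0.4609 -0.0175  0.042 ] [580.03838248 436.42179623] [408.17988337  93.9606214 ]
```

```bash
cat >> h.py <<'E'
TH,T0=-.0949,np.array([.5613,.0615])
def f2w(p): 
    c,s=np.cos(TH),np.sin(TH); return np.r_[np.array([[c,-s],[s,c]])@np.array(p[:2])+T0,p[2]]
def rel(p,o=None):
    """fixture point -> shift in tool axes"""
    o=o or ctrl.get_obs(); R=Ro.from_rotvec(o["tool_rot"]).as_matrix(); return (R.T@(f2w(p)-o["tool_pos"])).round(4)
def fx(o=None):
    o=o or ctrl.get_obs(); c,s=np.cos(TH),np.sin(TH)
    return np.r_[np.array([[c,s],[-s,c]])@(o["tool_pos"][:2]-T0),o["tool_pos"][2]].round(4)
E
python3 - <<'E'
from h import *
o=ctrl.get_obs();R=Ro.from_rotvec(o["tool_rot"]).as_matrix();print(R.round(3))
print(rel((-.125,0,.20)),fx())
fy=np.array([-np.sin(TH),np.cos(TH),0]);v=R.T@fy;print("turn about x to bring z to fy",np.arctan2(-v[1],v[2]), v)
E
```

```text
[[-0.     0.959  0.284]
 [ 0.001  0.284 -0.959]
 [-1.     0.    -0.001]]
[ 0.0313  0.4397 -0.5711] [-0.3196 -0.694   0.2308]
turn about x to bring z to fy -2.7589493890031225 [ 7.29889183e-04  3.73373778e-01 -9.27680704e-01]
```

```bash
python3 -m jog '[[[0,0.04,-0.025,0,1],[0,0.08,-0.05,0.1,1],[0,0.12,-0.08,0.2,1],[0,0.16,-0.11,0.3,1],[0,0.20,-0.14,0.383,1],[0,0.24,-0.17,0.383,1],[0,0.28,-0.20,0.383,1],[0,0.31,-0.24,0.383,1],[0,0.33,-0.28,0.383,1],[0,0.35,-0.32,0.383,1],[0,0.37,-0.36,0.383,1],[0,0.39,-0.40,0.383,1]]]' 40
python3 - <<'E'
from h import *
print(rel((-.125,0,.12)),fx()); R=Ro.from_rotvec(ctrl.get_obs()["tool_rot"]).as_matrix();print(R.round(3),ctrl.get_obs()["opening"])
E
```

```text
t: 1.5
tool_pos: [0.4378, -0.1031, 0.2314]
tool_rot: [1.28, 1.162, -1.278]
contact_force: [0.8, -0.2, 0.3]
opening: -0.0001
[ 0.1115 -0.0178 -0.1755] [-0.1074 -0.1755  0.2314]
[[ 0.001  0.995 -0.095]
 [ 0.    -0.095 -0.995]
 [-1.     0.001 -0.001]] -7.421029044045539e-05
```

```bash
python3 -m jog '[[[0,-0.01,-0.045,0,1],[0,-0.02,-0.09,0,1],[0,-0.028,-0.135,0,1],[0.03,-0.028,-0.1755,0,1],[0.07,-0.028,-0.1755,0,1],[0.11,-0.028,-0.1755,0,1],[0.11,-0.028,-0.1755,0,1],[0.11,-0.028,-0.1755,0,1]]]'
python3 - <<'E'
from h import *
o=ctrl.get_obs();print(fx())
d=imaging.get_image("top"); s=imaging.get_image("scene")
crop(d,185,180,385,325,4,"pics/a_top.png");crop(s,245,160,425,355,3,"pics/a_sc.png")
p=o["tool_pos"];print((proj(d,p)-[185,180])*4,(proj(s,p)-[245,160])*3)
E
```

```text
t: 2.3
tool_pos: [0.4265, 0.0743, 0.1217]
tool_rot: [1.279, 1.163, -1.279]
contact_force: [0.4, -0.6, 1.0]
opening: 0.0001
[-0.1354 -0.      0.1217]
[417.49869927 510.81740068] [413.38970674 229.85146543]
```

View pics/a_top.png

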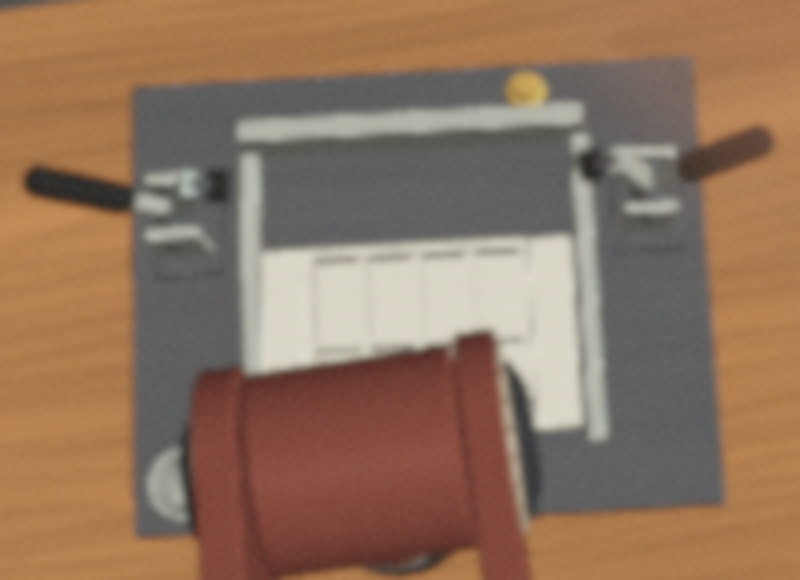

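View pics/a_sc.png

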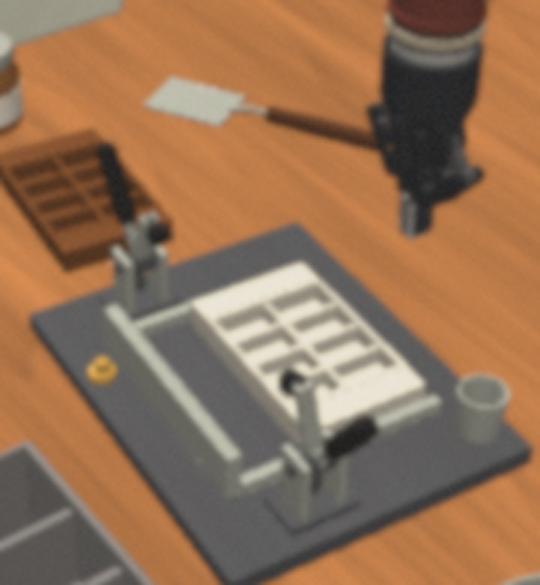

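```bash
sed -i 's/^TH,T0=.*/TH,T0=-.0949,np.array([.564,.066])/' h.py
python3 -m jog '[[[0.03,0.01,-0.005,0,1],[0.06,0.018,-0.005,0,1],[0.075,0.018,-0.005,0,1],[0.083,0.018,-0.005,0,1],[0.085,0.018,-0.005,0,1],[0.085,0.018,-0.005,0,1]]]'
python3 - <<'E'
from h import *
print(fx())
s=imaging.get_image("scene")
crop(s,265,200,425,340,5,"pics/b_sc.png")
E
```

```text
t: 3.0
tool_pos: [0.4486, 0.0772, 0.0408]
tool_rot: [1.284, 1.157, -1.274]
contact_force: [0.2, 0.3, -0.3]
opening: -0.0005
[-0.116   0.0002  0.0408]
```

View pics/b_sc.png

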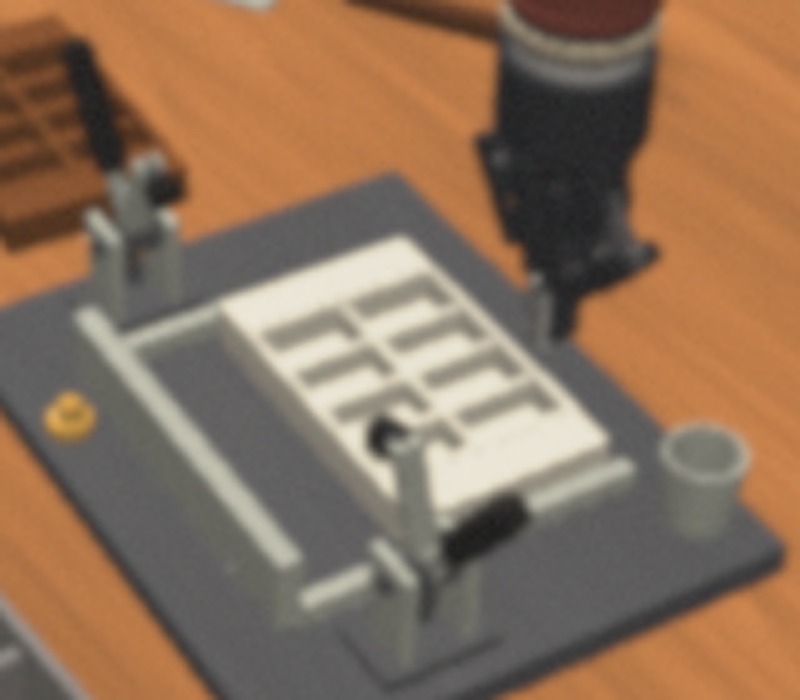

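```bash
python3 -m jog '[[[0.003,0.005,0,0,1],[0.003,0.010,0,0,1],[0.003,0.015,0,0,1],[0.003,0.020,0,0,1],[0.003,0.025,0,0,1],[0.003,0.030,0,0,1],[0.003,0.035,0,0,1],[0.003,0.040,0,0,1],[0.003,0.045,0,0,1],[0.003,0.050,0,0,1],[0.003,0.055,0,0,1],[0.003,0.060,0,0,1]]]'
python3 - <<'E'
from h import *
print(fx())
s=imaging.get_image("scene")
crop(s,265,200,425,340,5,"pics/c_sc.png")
E
```

```text
t: 4.25
tool_pos: [0.5087, 0.0714, 0.0382]
tool_rot: [1.284, 1.157, -1.274]
contact_force: [-1.3, -0.2, -0.8]
opening: 0.0
[-0.0556  0.0002  0.0382]
```

View pics/c_sc.png

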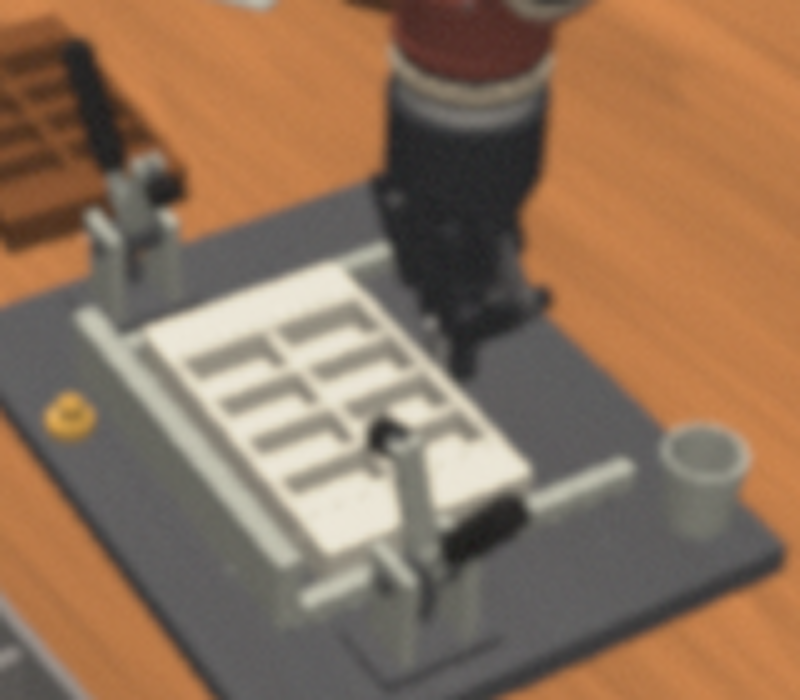

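Mould slid straight, with about 20 mm left to the stop. I'll creep on.

```bash
python3 -m jog '[[[0,0.004,0,0,1],[0,0.008,0,0,1],[0,0.011,0,0,1],[0,0.013,0,0,1],[0,0.014,0,0,1]]]'; python3 -m jog '[[[0,0.002,0,0,1],[0,0.003,0,0,1],[0,0.003,0,0,1]]]';  python3 -m jog '[[[0,0.002,0,0,1],[0,0.003,0,0,1],[0,0.003,0,0,1]]]'
python3 -c "
from h import *
print(fx())"
```

```text
t: 4.8
tool_pos: [0.5237, 0.07, 0.0387]
tool_rot: [1.285, 1.156, -1.273]
contact_force: [-2.9, 0.5, 0.1]
opening: -0.0
t: 5.1
tool_pos: [0.527, 0.0697, 0.0388]
tool_rot: [1.285, 1.155, -1.272]
contact_force: [-1.1, 0.1, -0.4]
opening: -0.0001
t: 5.4
tool_pos: [0.5282, 0.0693, 0.0388]
tool_rot: [1.282, 1.159, -1.276]
contact_force: [-9.4, -0.9, 6.3]
opening: 0.0001
[-0.0359 -0.0001  0.0388]
```

```bash
python3 -m jog '[[[0,0.001,0,0,1],[0,0.002,0,0,1],[0,0.002,0,0,1]]]'
python3 - <<'E'
from h import *
print(fx())
s=imaging.get_image("scene")
crop(s,265,200,425,340,5,"pics/d_sc.png")
E
```

```text
t: 5.7
tool_pos: [0.5283, 0.0693, 0.0388]
tool_rot: [1.279, 1.163, -1.281]
contact_force: [-11.4, 0.1, 7.5]
opening: -0.0004
[-0.0359 -0.0001  0.0388]
```

View pics/d_sc.png

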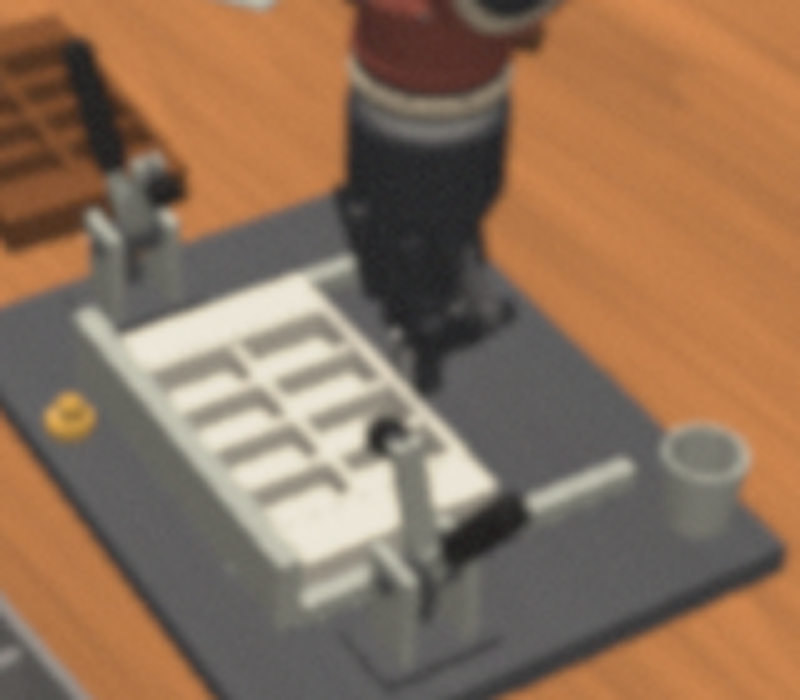

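```bash
python3 -m jog '[[[0,-0.01,0,0,1],[0,-0.025,0,0,1],[-0.03,-0.03,0,0,1],[-0.07,-0.03,0,0,1],[-0.12,-0.03,0,0,1],[-0.17,-0.03,0,0,1],[-0.18,0.0,0.03,0,1],[-0.18,0.03,0.07,0,1],[-0.18,0.06,0.11,0,1],[-0.18,0.08,0.15,0,1],[-0.18,0.08,0.19,0,1],[-0.18,0.08,0.235,0,1]]]'
python3 - <<'E'
from h import *
print(fx(),rel((.045,-.235,.137)))
s=imaging.get_image("scene")
crop(s,225,140,425,290,4,"pics/e_sc.png")
d=imaging.get_image("top"); crop(d,185,180,385,325,4,"pics/e_top.png")
E
```

```text
t: 6.95
tool_pos: [0.5861, -0.1739, 0.219]
tool_rot: [1.279, 1.162, -1.279]
contact_force: [0.5, -0.1, -0.3]
opening: 0.0002
[ 0.0448 -0.2367  0.219 ] [ 0.082   0.0001 -0.0018]
```

View pics/e_sc.png

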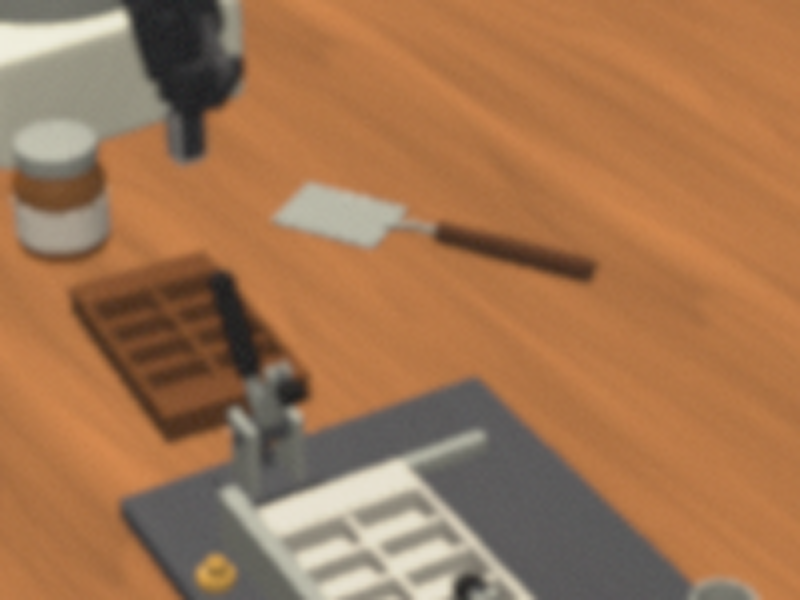

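View pics/e_top.png

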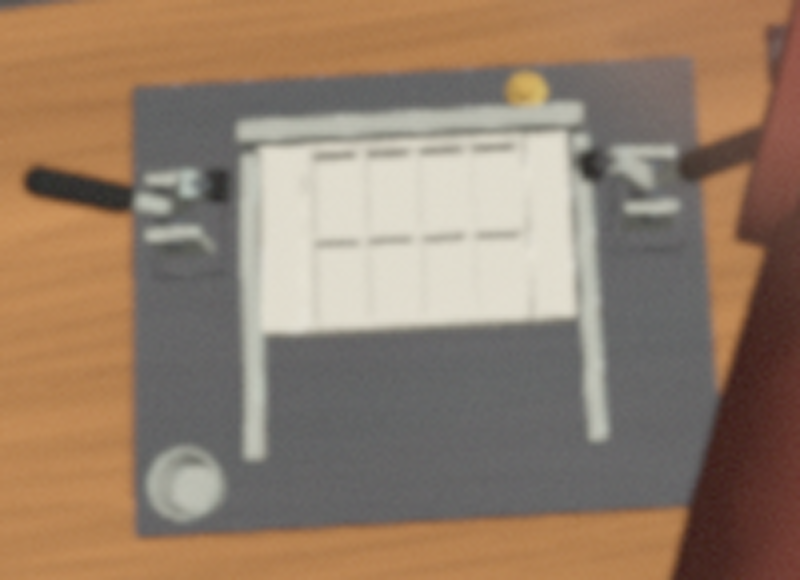

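```bash
python3 - <<'E'
from h import *
d=imaging.get_image("top"); s=imaging.get_image("scene")
for nm,P in(("near L",(-.025,.09,.054)),("near R",(-.025,-.09,.054)),("stopL",(.085,.1,.07)),("stopR",(.085,-.1,.07))):
    X=f2w(P);print(nm,(proj(d,X)-[185,180])*4)
def tri(a,b):
    A=[]
    for k,uv in((d,a),(s,b)):
        P=np.array(k["intrinsics"])@np.c_[k["R"],k["t"]];A.append(P)
    X=cv2.triangulatePoints(A[0],A[1],np.array(a,float).reshape(2,1),np.array(b,float).reshape(2,1)).ravel();return X[:3]/X[3]
t=tri((185+763/4,180+138/4),(225+221/4,140+280/4));c,q=np.cos(TH),np.sin(TH)
print("tipR",t, np.array([[c,q],[-q,c]])@(t[:2]-T0))
E
```

```text
near L [253.96603283 329.83483356]
near R [568.34096521 312.77388704]
stopL [228.71037867 137.93220846]
stopR [575.16114973 119.54065649]
tipR [ 0.59008305 -0.13387509  0.14875028] [ 0.04490537 -0.19650416]
```

```bash
python3 -m jog '[[[0.03,0,0,0,1],[0.06,0,0,0,1],[0.08,0,0,0,1],[0.08,0,0,0,1],[0.08,0,-0.01,0,1],[0.08,0,-0.02,0,1],[0.08,0,-0.03,0,1],[0.08,0,-0.04,0,1],[0.08,0,-0.05,0,1]]]'
python3 -c "
from h import *
print(fx())
s=imaging.get_image('scene')
crop(s,225,140,425,290,4,'pics/f_sc.png')"
```

```text
t: 8.05
tool_pos: [0.5926, -0.1237, 0.1426]
tool_rot: [1.282, 1.155, -1.278]
contact_force: [-0.6, -2.9, 2.4]
opening: -0.0001
[ 0.0464 -0.1861  0.1426]
```

View pics/f_sc.png

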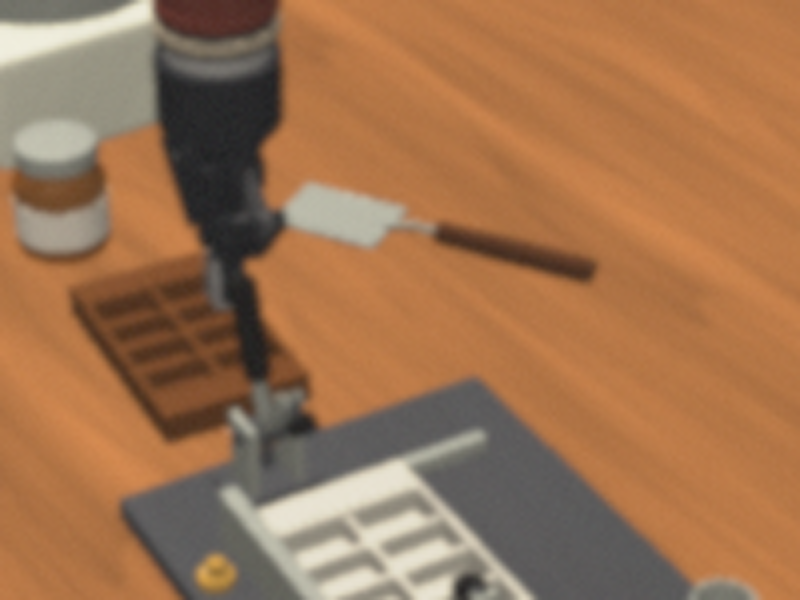

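```bash
python3 -m jog '[[[0.002,0,-0.008,0,1],[0.002,0,-0.016,0,1],[0.002,0,-0.024,0,1],[0.002,0,-0.032,0,1],[0.002,0,-0.04,0,1],[0.002,0,-0.048,0,1],[0.002,0,-0.048,0,1]]]'
python3 -c "
from h import *
print(fx())
s=imaging.get_image('scene')
crop(s,225,140,425,290,4,'pics/g_sc.png')"
```

```text
t: 8.8
tool_pos: [0.5968, -0.0728, 0.1393]
tool_rot: [1.281, 1.159, -1.276]
contact_force: [-0.1, 0.2, -0.3]
opening: -0.0003
[ 0.0458 -0.1351  0.1393]
```

View pics/g_sc.png

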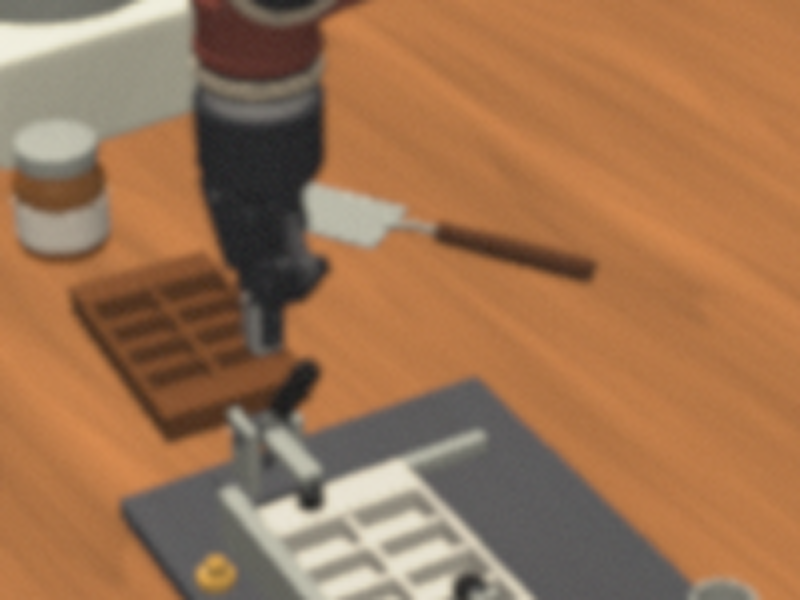

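```bash
python3 -m jog '[[[0,0,0.01,0,1],[-0.04,0,0.015,0,1],[-0.085,0,0.015,0,1],[-0.085,0,-0.03,0,1],[-0.085,0,-0.075,0,1],[-0.085,0,-0.12,0,1],[-0.085,0,-0.165,0,1],[-0.085,0,-0.21,0,1],[-0.085,0,-0.26,0,1],[-0.085,0,-0.31,0,1],[-0.085,0,-0.35,0,1],[-0.085,0,-0.37,0,1]]]'
python3 -c "
from h import *
print(fx(),rel((.045,.235,.139)))
s=imaging.get_image('scene')
crop(s,265,160,465,310,4,'pics/h_sc.png')"
```

```text
t: 10.05
tool_pos: [0.6321, 0.2972, 0.2241]
tool_rot: [1.28, 1.16, -1.275]
contact_force: [0.4, -1.1, -0.3]
opening: -0.0001
[0.0459 0.2366 0.2241] [ 0.0851 -0.0012  0.0016]
```

View pics/h_sc.png

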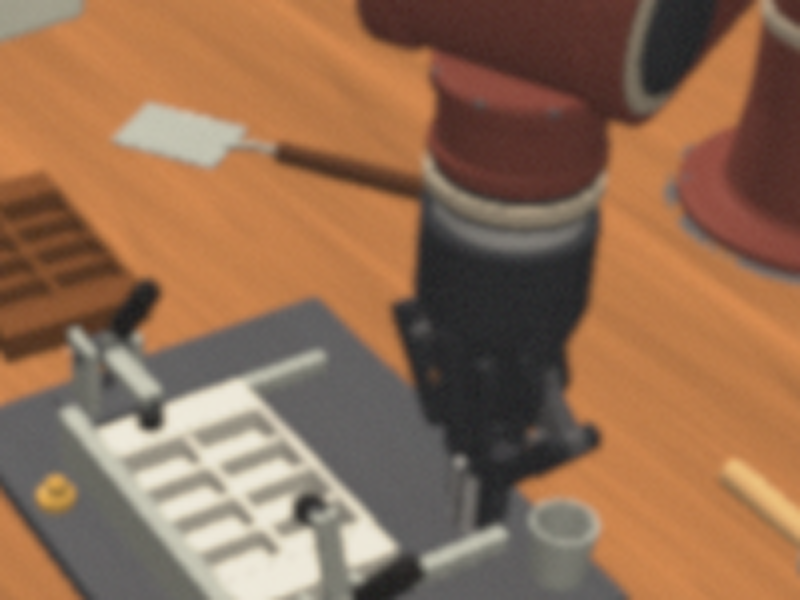

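```bash
python3 -m jog '[[[0.03,0,0,0,1],[0.06,0,0,0,1],[0.085,0,0,0,1],[0.085,0,0,0,1],[0.085,0,0.01,0,1],[0.085,0,0.02,0,1],[0.085,0,0.03,0,1],[0.085,0,0.04,0,1],[0.085,0,0.05,0,1]]]'
python3 -c "
from h import *
print(fx())
s=imaging.get_image('scene')
crop(s,265,160,465,310,4,'pics/i_sc.png')"
```

```text
t: 11.0
tool_pos: [0.6297, 0.2497, 0.1432]
tool_rot: [1.287, 1.16, -1.267]
contact_force: [1.6, 3.5, 2.8]
opening: -0.0003
[0.048  0.1891 0.1432]
```

View pics/i_sc.png

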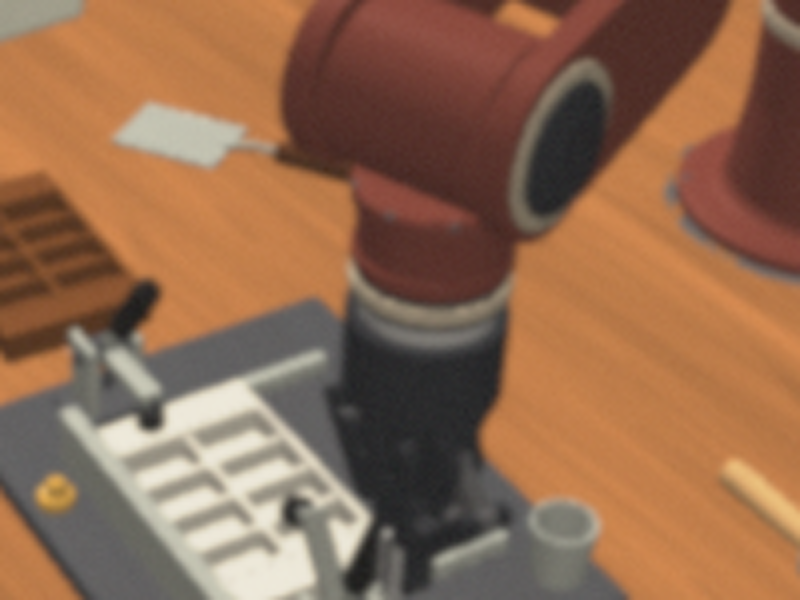

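Handle is in contact and moving. I'll go past centre.

```bash
python3 -m jog '[[[0.002,0,0.008,0,1],[0.002,0,0.016,0,1],[0.002,0,0.024,0,1],[0.002,0,0.032,0,1],[0.002,0,0.04,0,1],[0.002,0,0.05,0,1],[0.002,0,0.052,0,1],[0.002,0,0.052,0,1]]]'
python3 -c "
from h import *
print(fx())
s=imaging.get_image('scene')
crop(s,245,210,445,360,4,'pics/j_sc.png')"
```

```text
t: 11.85
tool_pos: [0.6244, 0.1954, 0.1401]
tool_rot: [1.285, 1.158, -1.27]
contact_force: [-0.3, -0.5, -0.1]
opening: 0.0001
[0.0479 0.1345 0.1401]
```

View pics/j_sc.png

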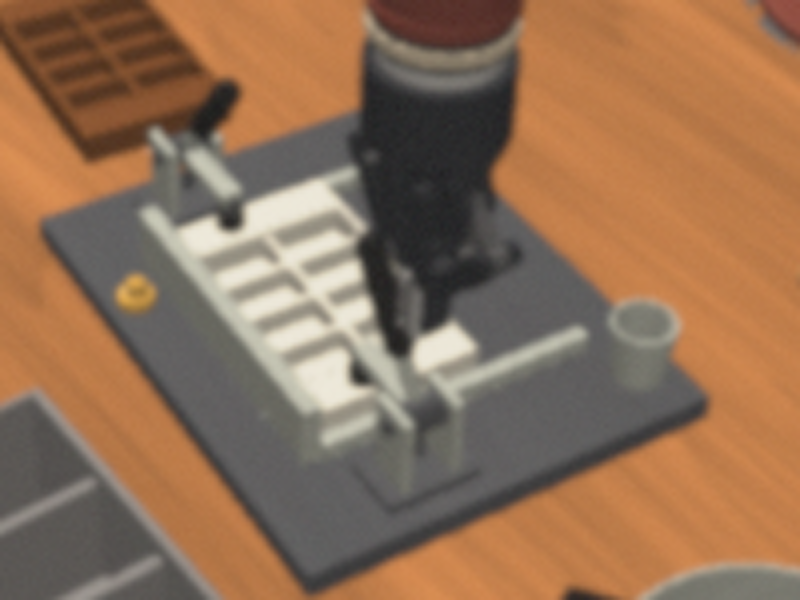

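```bash
python3 -m jog '[[[0,0,-0.015,0,1],[-0.04,0,-0.02,0,1],[-0.085,0,-0.02,0,1],[-0.12,-0.04,-0.02,0,1],[-0.12,-0.08,-0.02,0,1],[-0.12,-0.12,-0.02,0,1],[-0.12,-0.16,-0.02,0,1],[-0.12,-0.2,-0.02,0,1],[-0.12,-0.2,-0.02,0,1],[-0.12,-0.2,-0.02,0,1]]]'
python3 -c "
from h import *
print(fx())
s=imaging.get_image('scene')
crop(s,245,210,445,360,4,'pics/k_sc.png')
d=imaging.get_image('top'); crop(d,185,180,385,325,4,'pics/k_top.png')"
```

```text
t: 12.9
tool_pos: [0.4257, 0.2353, 0.259]
tool_rot: [1.285, 1.159, -1.267]
contact_force: [-0.2, 0.4, 0.1]
opening: -0.0004
[-0.1537  0.1554  0.259 ]
```

View pics/k_sc.png

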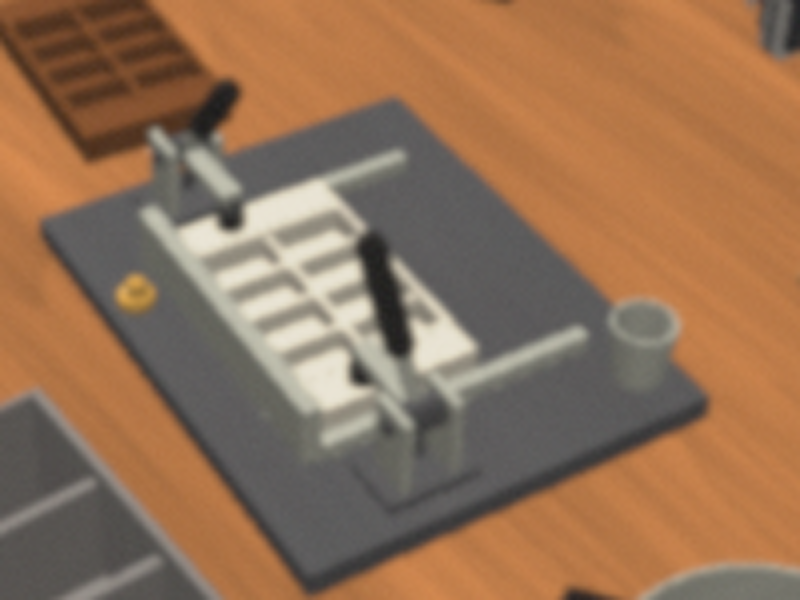

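View pics/k_top.png

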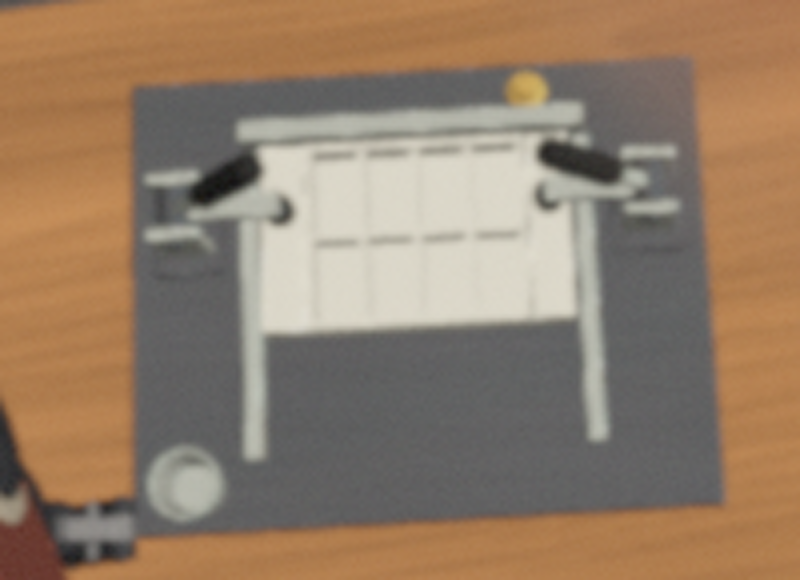

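```bash
python3 - <<'E'
from h import *
d=imaging.get_image("top"); s=imaging.get_image("scene");c,q=np.cos(TH),np.sin(TH)
P=[np.array(k["intrinsics"])@np.c_[k["R"],k["t"]] for k in(d,s)]
for n,a,b in(("L",(250,162),(373,248)),("R",(549,153),(228,94))):
    X=cv2.triangulatePoints(P[0],P[1],np.array([[185+a[0]/4],[180+a[1]/4]]),np.array([[245+b[0]/4],[210+b[1]/4]])).ravel();X=X[:3]/X[3]
    print(n,np.array([[c,q],[-q,c]])@(X[:2]-T0),X[2])
print(ctrl.get_obs()["contact_force"]); print(ctrl.finish_job())
E
```

```text
L [0.04556007 0.0775774 ] 0.14842760697978422
R [ 0.04404712 -0.08282126] 0.14747311214985412
[ 1.07719178 -0.38088753 -0.66458133]
the job is handed in; nothing more can be done
None
```

I pushed the white mould home against the back stop with closed fingers, then flipped the right clamp and the left clamp past centre. Both snapped shut, and I backed the arm clear and handed the job in at about 13 s.

**Mould home:**
- When the mould reached the stop, the push force rose to about 11 N. The finger was then where the near edge would be at fixture x = -0.025.
- In the top view the mould's near edge and the stop differ from where they should appear by the same amount. That puts the mould home to about 1 mm and square, and it had not moved after clamping.

**Clamps shut:**
- I located the handle ends from both cameras at fixture (0.046, 0.078, 0.148) for the left and (0.044, -0.083, 0.147) for the right. The expected shut position is (0.045, ±0.080, 0.152).
- Both pads lie on the mould's end rims.

**Other things:** In the last pictures the cup and thumb nut look unmoved. The last close-up pictures did not cover the other bystanders in full, but the arm went near none of them. Contact force was about zero with the arm clear.

**Disagreement:** The two cameras placed the fixture 6 to 9 mm apart, more than the stated 2 mm. I used the average of the two and found the actual contacts by force. The contact points then agreed with the average.

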